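Square a glass slab into the curing corner

ROBOT

A 6-joint arm with a two-finger parallel gripper is mounted at the origin on the work surface. World frame = base frame: x ahead of the robot, y to its left, z up, the work surface at z = 0. Lengths are in m, angles in rad, forces in N, time in s.
With the tool pointing down it reaches from about 0.375 to 0.9 m from the base axis. Payload 3.1 kg.
Tool frame: the origin (TCP) lies on the centre line of the jaws, within the pads' length; the fingertips stand 11 mm ahead of it and the grasp point (between the pads) lies 8 mm behind it; x points along the fingers, y is the direction in which the jaws open and shut, and the axes are right-handed (so a half turn about x gives the same grasp; the last joint's range is limited). The gripper opens to 87 mm and grips with 3 to 60 N. Pads are 19 mm wide; open, the fingers measure 117 mm over their backs; the gripper's body (75 mm by 190 mm) begins 51 mm behind the grasp point.
Start: joints at [-1.325, 0.527, 1.433, -0, 1.181, -0.178], TCP at [0.258, -0.569, 0.234] pointing down, gripper open.
Joint ranges: [-3.08, 3.08], [-0.75, 2.2], [0.22, 2.44], [-1.43, 4.57], [0, 2.65], [-2.85, 2.85]. Speed limits (rad/s): [2.79, 2.79, 3.14, 3.14, 3.14, 3.14].

INTERFACE

Orientations are given as a unit quaternion [x, y, z, w].
In Python, from rig import robot, camera, camera_info gives the robot as it stands.
- The arm moves only by the shell command python3 -m inch 'ROWS' [FORCE]. ROWS is JSON, a list that holds one entry, the list of rows, each a list of 5 numbers: the shift along the tool's x, y, z in cm, then the turn about the tool's x in rad, then the opening, from 0 (shut) to 1 (fully open). A call has 1 to 8 rows; each row shifts and turns the pose as measured when the row begins, along the tool's axes as they then stand; what a row does not reach is not made up. A row lasts 1/12 s, in which the tool goes at most 41.7 mm and 7.16 degrees, less where a joint would pass 70% of its speed; a pose out of reach is approached as far as the arm can. A call with a gripper value outside its range is refused whole. The fingers move at their own pace and stop on an object; FORCE is the grip in N (left out, the last holds). Time passes only in rows, so rows that do not move let the fingers close. It gives the time, the measured TCP pose, the force and the opening at its end, in the units of the state.
- robot.get_obs(): the state, without advancing time (a new reading comes with each control period).
- camera(name): name is "scene" or "top"; returns the picture (384x512x3 uint8, red, green, blue); there is no depth.
- camera_info(name): a dict with "camera_matrix" (3x3 intrinsics, pixels), "rvec" (rotation vector, rad) and "tvec" (3), from world to camera coordinates, as OpenCV has them. Camera axes: x right, y down, z forward; pixel columns grow to the right and rows downward; lengths in m; the calibration is good to about 2 mm. A picture is of the moment at which its call begins. camera_info takes no time and is no camera call.
- robot.hand_in(): hands the job in, once; it reports no verdict.
The state is a dict: "time": time; "q": joint angles; "joint_velocities": joint speeds; "joint_torque": joint torques, N m; "position": TCP position; "tool_rot": TCP orientation; "ft_force": force on the tool from outside, world axes, zero at the start; "moment": the same for the moment, N m; "grip_width": finger opening in m.
Only numpy, scipy, OpenCV 4.12 (cv2) and the standard library are available. Lean on these libraries where they do the work, as an engineer would, in place of code of your own. Each camera call takes 0.05 s, during which the arm holds its last target. There are 200 camera calls.

TASK

Take the purple pusher out of its leaning cradle and, with its ball tip, gently nudge the glass slab under the orange shield: first press it up against the back stop, then slide it along until it is also pressed against the side stop, so that it sits flush on both stops. Then put the pusher back in its cradle and let go. Touch the slab only with the pusher, do not hit the shield, and leave the bottles and the bur box alone.

Things in the scene. Friction and masses are not known exactly. Their poses are not given: they have to be found in the camera images.
- station: Fixed blue deck, its top 10 mm above the table. Axes: x towards the back stop, y towards the side stop, z up. Yaw -1.57 +- 0.25 rad, so the back stop is at its right (world -y) and the side stop at its far side (world +x); it stands left or right on the table. In its frame the deck covers x -130 to 85 mm, y -130 to 75 mm; the stops' inner corner is at x 60, y 50 mm.
- corner (a point): The inner square corner between the stops, at deck-top height; axes as station. The slab is home when its back left corner is here and its edges lie along the stops: slab centre then 55 mm in -x and 40 mm in -y of this point.
- back_stop: Aluminium bar on the deck, 14 mm high, 12 mm thick, 150 mm long, along y; its inner face is the plane x = 60 mm, y -88 to 62 mm of the station frame. Origin = the station's origin.
- side_stop: Aluminium bar on the deck, 14 mm high, 12 mm thick, 120 mm long, along x; its inner face is the plane y = 50 mm, x -60 to 60 mm of the station frame. Origin = the station's origin.
- shield: Fixed see-through orange plate, 5 mm thick, over the corner: underside 60 mm above the deck (70 mm above the table), covering x -25 to 80 mm, y -70 to 65 mm of the station frame; on two 10 mm posts behind the back stop, open to the front (-x) and to both sides. An upright tool cannot reach the middle of the slab's side; one leaning back 35 to 45 degrees can. Origin = the station's origin.
- slab: Loose pale green glass slab 110 (x) x 80 (y) x 15 (z) mm, about 0.3 kg, lying on the deck, three white crowns fixed on top (to 25 mm above the deck). Origin: centre of its underside. Its centre starts 20 to 50 mm short of home in x and in y, yawed up to 0.2 rad from the station, its x axis towards the back stop. Pushing it takes 2 to 6 N, more when it rubs on a stop; 8 to 15 N seats it.
- slab_back_left (a point): Lower corner of the slab at its own x +55, y +40 mm: the one that belongs in the corner.
- slab_back_right (a point): Lower corner of the slab at its own x +55, y -40 mm (other end of the edge that belongs on the back stop).
- slab_near_left (a point): Lower corner of the slab at its own x -55, y +40 mm (other end of the edge that belongs on the side stop).
- cradle: Fixed white open trough leaning 35 degrees from vertical, upper end towards its own -x (yaw -1.57 +- 0.25 rad: the pusher leans left, to world +y). Origin on the table under the resting tip. Bed below the pusher, two side walls 24 mm apart, a foot plate; it reaches 94 mm up from the tip centre, open at the upper end and upper (+x) side. Base 135 x 75 mm. Across the table from the station.
- rest_tip (a point): Where the centre of the pusher's ball tip rests in the cradle, 24 mm above the table; axes as cradle.
- rest_grip (a point): Where the pusher's grip point rests: 130 mm from rest_tip along the leaning axis, which is (-sin 35, 0, cos 35 deg) in the cradle frame.
- pusher: Loose pusher, 168 mm long, 90 g: round 16 mm steel shaft, black ball tip (radius 8 mm); from 75 to 160 mm above the tip centre a flat purple handle, 16 mm thick along y and 24 mm wide (8 mm to the bed side of the axis, 16 mm to the other). Origin: centre of the ball tip. In the cradle its axes are those of the cradle; its long axis, tip to handle, is (-sin 35, 0, cos 35 deg) of its own frame.
- pusher_tip (a point): Centre of the ball tip (radius 8 mm); with it 8 to 15 mm above the deck it pushes on the slab's edge.
- pusher_grip (a point): On the pusher's axis in the handle, 130 mm from the tip centre and 30 mm from the handle's end: the place to grip, firmly (the pusher can pivot in the fingers under pushes of 8 N and more), fingers on the faces square to y, gripper along the leaning axis.
- green_bottle: Bystander: green glass bottle, 44 mm across, 95 mm tall. Origin at the centre of its underside.
- drop_bottle: Bystander: white bottle with a red cap, 36 mm across, 75 mm tall. Origin at the centre of its underside.
- bur_box: Bystander: teal box 70 x 110 x 40 mm. Origin at the centre of its underside.
There are look-alikes about, which are no part of the job. Of the things shaped like the cradle, the white one is meant. What is meant by the pusher is not red, and is the smaller of those in its own colour.

How it is judged:
By the outcome, as a careful person would: the job done as asked, in the order asked, and still so for the second after the job is handed in, with the robot touching nothing.
It also fails if it takes over 72 s, if anything falls off the work surface, if the arm or the gripper's body presses on something with over 40 N, if the wrist force passes 120 N, or if a joint passes its speed limit or range.

## Working session

There is one attempt and no reset: what is moved stays moved. The work goes in short steps, Python scripts to look and compute and a shell command to move; the robot and the scene stay as the last step left them, time stands still between calls to the robot, and variables do not carry over. Pictures are saved under pics/ and viewed, about 8 in all and at most 12, crops included, and the job is handed in when it is done.

```bash
ls; mkdir -p pics; python3 - <<'E'
from rig import robot,camera,camera_info
import cv2,numpy as np
for n in("scene","top"):
    im=camera(n); cv2.imwrite(f"pics/{n}0.png",im[:,:,::-1])
    ci=camera_info(n); R=cv2.Rodrigues(np.array(ci["rvec"]))[0]
    print(n,ci["camera_matrix"],(-R.T@np.array(ci["tvec"]).ravel()).round(3),R.round(2).tolist())
print(robot.get_obs())
E
```

```text
pics
scene [[455.63690985   0.         258.71999718]
 [  0.         455.63690985 190.05879806]
 [  0.           0.           1.        ]] [ 1.392 -0.074  0.853] [[0.19, 0.98, -0.01], [0.65, -0.13, -0.75], [-0.74, 0.13, -0.66]]
top [[451.93454834   0.         252.80445314]
 [  0.         451.93454834 191.66551766]
 [  0.           0.           1.        ]] [0.41  0.094 1.238] [[-0.0, -1.0, 0.01], [-0.99, 0.0, -0.13], [0.13, -0.01, -0.99]]
{'time': 0.1, 'q': array([-1.32447440e+00,  5.28395573e-01,  1.43377122e+00, -3.99980923e-05,
        1.18141684e+00, -1.78500151e-01]), 'joint_velocities': array([-0.00045711, -0.00084198, -0.00155337,  0.00111665, -0.00048757,
        0.00156346]), 'joint_torque': array([-6.93861966e-04, -4.40987921e+01, -1.77150196e+01,  6.35771616e-02,
        5.34599461e-02, -4.78286859e-05]), 'position': array([ 0.25745617, -0.56880243,  0.23265667]), 'tool_rot': array([-0.69117647, -0.14977864,  0.69125035, -0.1483725 ]), 'ft_force': array([-0.44164988, -0.17880612,  1.12284725]), 'moment': array([ 0.0469602 ,  0.0707613 , -0.01481188]), 'grip_width': 0.08750022131947083}
```

View pics/top0.png

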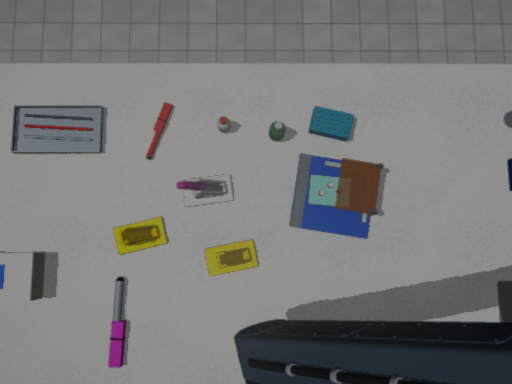

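View pics/scene0.png

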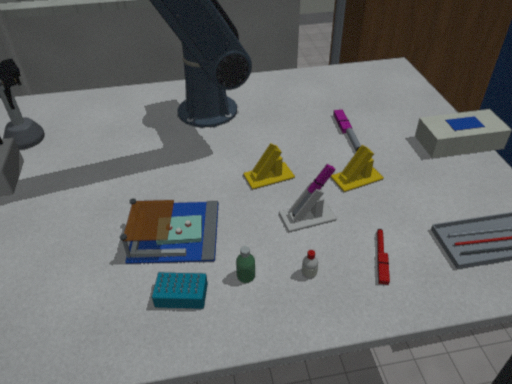

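Candidates: the purple pusher in the white cradle, top (200,187) / scene (312,195). A larger magenta one lies loose at top (118,322) / scene (345,128), and a red one at top (160,130). Cradles: white (207,190), yellow (140,235) and yellow (232,257). I choose the small purple pusher in the white cradle and check it in close crops.

```bash
python3 - <<'E'
import cv2,numpy as np
t=cv2.imread("pics/top0.png");s=cv2.imread("pics/scene0.png")
def c(im,x,y): return cv2.resize(im[y:y+75,x:x+100],None,fx=4,fy=4,interpolation=cv2.INTER_CUBIC)
def g(im,x,y):
    o=c(im,x,y)
    for k in range(0,100,10):
        cv2.putText(o,str(x+k),(k*4,8),0,.3,(255,255,255),1); cv2.line(o,(k*4,10),(k*4,14),(0,0,255),1)
    for k in range(0,75,10):
        cv2.putText(o,str(y+k),(0,k*4+4),0,.3,(0,255,255),1)
    return o
cv2.imwrite("pics/c1.png",np.vstack([np.hstack([g(t,160,155),g(s,265,160)]),np.hstack([g(t,288,152),g(s,120,193)])]))
E
```

```text
(no output)
```

View pics/c1.png

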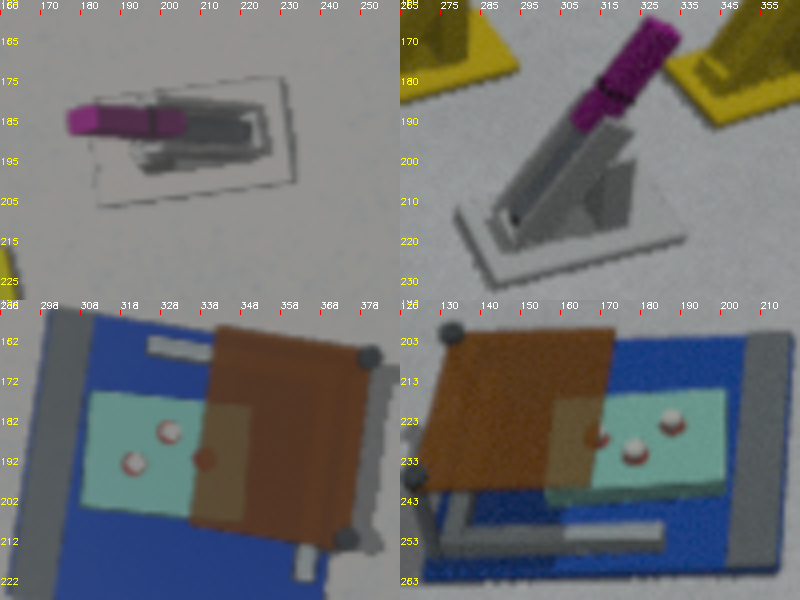

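The crops confirm it. The small purple pusher sits in the white cradle, with its handle end at top (181,185) / scene (331,167) and its ball at scene (294,215). The slab lies half under the shield, top corners (311,175), (308.5,203.5), (351,178), (349,207.5).

```bash
cat > h.py <<'E'
import cv2,numpy as np
from rig import camera_info
from scipy.optimize import least_squares,minimize
from scipy.spatial.transform import Rotation as Rn
CI={n:camera_info(n) for n in("scene","top")}
def proj(n,P):
    c=CI[n];return cv2.projectPoints(np.asarray(P,float).reshape(-1,1,3),np.array(c["rvec"]),np.array(c["tvec"]),np.array(c["camera_matrix"]),None)[0][:,0]
def w(p,P):  # p=x,y,yaw ; P local mm
    P=np.asarray(P,float)/1000;c,s=np.cos(p[2]),np.sin(p[2])
    return np.c_[p[0]+c*P[:,0]-s*P[:,1],p[1]+s*P[:,0]+c*P[:,1],P[:,2]]
def fit(pts,x0):  # pts: (cam,u,v,x,y,z)
    f=lambda p:np.concatenate([(proj(n,w(p,[q[3:] for q in pts if q[0]==n]))-[q[1:3] for q in pts if q[0]==n]).ravel() for n in("scene","top") if any(q[0]==n for q in pts)])
    r=least_squares(f,x0,loss="soft_l1");return r.x,r.fun.reshape(-1,2)
S35,C35=np.sin(np.radians(35)),np.cos(np.radians(35))
E
python3 - <<'E'
from h import *
st=[("top",325.25,160.75,-60,62,24),("top",342.5,158.5,-25,65,75),("top",335.5,207.5,-25,-70,75),("top",366.25,222.25,72,-88,24),
("scene",126.25,263,85,75,10),("scene",214.5,261,-130,75,10),("scene",218,201,-130,-130,10),("scene",185,248.5,-60,50,24)]
sl=[("top",311,174.75,-55,40,25),("top",308.5,203.5,-55,-40,25),("top",350.75,178.25,55,40,25),("top",348.75,207.5,55,-40,25),
("scene",201.25,215.5,-55,-40,25),("scene",201.25,239,-55,40,25),("scene",156.5,241.25,55,40,25),("scene",158.25,217.5,55,-40,25)]
a,r=fit(st,[.5,-.15,-1.6]);print("station",a.round(4));print(r.round(1).tolist())
b,r=fit(sl,[.5,-.15,-1.6]);print("slab",b.round(4));print(r.round(1).tolist())
cor=w(a,[[60,50,10]])[0];R=Rn.from_euler('z',-a[2]).as_matrix()
print("corner",cor.round(4),"slab rel station",(R@np.r_[b[:2]-a[:2],0]*1000).round(1),"dyaw",(b[2]-a[2]).round(3),"home -> (5,10)")
# pusher
M={}
for n in("scene","top"):
    im=cv2.imread(f"pics/{n}0.png").astype(int);B,G,Rr=im[...,0],im[...,1],im[...,2]
    m=((Rr-G>30)&(B-G>25)).astype(np.uint8)
    k,l,s,c=cv2.connectedComponentsWithStats(m)
    t={"top":(190,186),"scene":(322,178)}[n];d=np.hypot(*(c-t).T)+1e3*(s[:,4]<20);d[0]=1e9
    i=d.argmin();print(n,s[i],c[i].round(1));M[n]=(l==i).astype(float)
L=np.array([-S35,0,C35]);N=np.array([C35,0,S35])
box=np.array([[0,0,24]+l*L+e*N+np.array([0,y,0]) for l in(75,160) for e in(-8,16) for y in(-8,8)])
def ren(n,p):
    h=cv2.convexHull(proj(n,w(p,box)).astype(np.float32));z=np.zeros((384*8,512*8),np.uint8)
    cv2.fillConvexPoly(z,np.int32((h+.5)*8),1);return cv2.resize(z.astype(np.float32),(512,384),interpolation=cv2.INTER_AREA)
cost=lambda p:sum(((ren(n,p)-M[n])**2).sum() for n in M)
tip,_=fit([("scene",293.75,215,0,0,24)]+[("top",222.5,187.5,0,0,24)],[.5,.1,-1.44])
r=minimize(cost,[tip[0],tip[1],-1.44],method="Nelder-Mead",options=dict(initial_simplex=[[tip[0],tip[1],-1.44],[tip[0]+.01,tip[1],-1.44],[tip[0],tip[1]+.01,-1.44],[tip[0],tip[1],-1.3]]))
print("tip0",tip.round(4),"pusher",r.x.round(4),r.fun,[M[n].sum() for n in M])
p=r.x;print("tip px",proj("scene",w(p,[[0,0,24]])),proj("top",w(p,[[0,0,24]])),"grip",w(p,[np.r_[0,0,24]+130*L]))
E
```

```text
station [ 0.5861 -0.17   -1.7352]
[[-2.1, -1.1], [0.1, -1.6], [0.2, -0.2], [0.5, -0.1], [0.4, -0.7], [-0.2, -1.3], [-0.2, 0.2], [0.1, -0.4]]
slab [ 0.5727 -0.1295 -1.6724]
[[0.0, -0.9], [-0.2, -1.6], [-0.7, -0.5], [0.1, 0.1], [-0.3, -0.7], [-0.2, -0.4], [0.1, -0.2], [0.0, -0.4]]
corner [ 0.6256 -0.2374  0.01  ] slab rel station [-37.7 -19.7   0. ] dyaw 0.063 home -> (5,10)
scene [308 164  27  29 280] [321.5 177.6]
top [177 181  20   8 103] [185.6 184.5]
tip0 [ 0.5837  0.1625 -1.44  ] pusher [ 0.5808  0.1686 -1.4608] 236.753173828125 [np.float64(280.0), np.float64(103.0)]
tip px [[295.20526648 213.09991191]] [[219.7538946  187.84546205]] grip [[0.57260841 0.24275966 0.13048977]]
```

```bash
python3 - <<'E'
from h import *
st=[("top",325.25,160.75,-60,62,24),("top",342.5,158.5,-25,65,75),("top",335.5,207.5,-25,-70,75),("top",366.25,222.25,72,-88,24),
("scene",126.25,263,85,75,10),("scene",214.5,261,-130,75,10),("scene",218,201,-130,-130,10),("scene",185,248.5,-60,50,24)]
sl=[("top",311,174.75,-55,40,25),("top",308.5,203.5,-55,-40,25),("top",350.75,178.25,55,40,25),("top",348.75,207.5,55,-40,25),
("scene",201.25,215.5,-55,-40,25),("scene",201.25,239,-55,40,25),("scene",156.5,241.25,55,40,25),("scene",158.25,217.5,55,-40,25)]
sh=lambda L:[(q[0],q[1]-.4,q[2]-.4)+q[3:] for q in L]
a,r=fit(sh(st),[.5,-.15,-1.6]);print("station",a.round(4));print(r.round(1).tolist())
b,r=fit(sh(sl),[.5,-.15,-1.6]);print("slab",b.round(4));print(r.round(1).tolist())
R=Rn.from_euler('z',-a[2]).as_matrix();print((R@np.r_[b[:2]-a[:2],0]*1000).round(1))
M={}
for n in("scene","top"):
    im=cv2.imread(f"pics/{n}0.png").astype(int);B,G,Rr=im[...,0],im[...,1],im[...,2]
    m=((Rr-G>12)&(B-G>10)).astype(np.uint8);m=cv2.morphologyEx(m,cv2.MORPH_CLOSE,np.ones((5,5)))
    k,l,s,c=cv2.connectedComponentsWithStats(m)
    t={"top":(190,186),"scene":(322,178)}[n];d=np.hypot(*(c-t).T)+1e3*(s[:,4]<20);d[0]=1e9
    i=d.argmin();print(n,s[i],c[i].round(1));M[n]=(l==i).astype(float)
L=np.array([-S35,0,C35]);N=np.array([C35,0,S35])
box=np.array([[0,0,24]+l*L+e*N+np.array([0,y,0]) for l in(75,160) for e in(-8,16) for y in(-8,8)])
def ren(n,p):
    h=cv2.convexHull(proj(n,w(p,box)).astype(np.float32));z=np.zeros((384*8,512*8),np.uint8)
    cv2.fillConvexPoly(z,np.int32((h+.5)*8),1);return cv2.resize(z.astype(np.float32),(512,384),interpolation=cv2.INTER_AREA)
cost=lambda p:sum(((ren(n,p)-M[n])**2).sum() for n in M)
x=np.array([.5815,.165,-1.45])
for k in range(3):
    r=minimize(cost,x,method="Nelder-Mead",options=dict(initial_simplex=[x,x+[.008,0,0],x+[0,.008,0],x+[0,0,.12]]));x=r.x
    print("pusher",x.round(4),r.fun,[(ren(n,x).sum(),M[n].sum()) for n in M])
out=[]
for n,(X,Y) in {"scene":(265,150),"top":(160,150)}.items():
    im=cv2.resize(cv2.imread(f"pics/{n}0.png")[Y:Y+75,X:X+100],None,fx=8,fy=8)[:300*2]
    for q,c in((box,(0,255,0)),(np.array([[0,0,24.]]),(0,0,255))):
        for u in proj(n,w(x,q)): cv2.circle(im,tuple(np.int32((u+.5-[X,Y])*8)),3,c,-1)
    out.append(cv2.resize(im,(600,300*3//2)) if 0 else cv2.resize(im,(400,300)))
cv2.imwrite("pics/o1.png",np.hstack(out))
p=x;print("grip",w(p,[np.r_[0,0,24]+130*L]))
E
```

```text
station [ 0.5862 -0.1697 -1.7339]
[[-1.6, -0.6], [0.7, -1.2], [0.6, 0.2], [1.0, 0.3], [0.7, -0.3], [0.1, -0.9], [0.1, 0.5], [0.4, -0.1]]
slab [ 0.5731 -0.1295 -1.6738]
[[0.5, -0.4], [0.2, -1.1], [-0.3, -0.1], [0.5, 0.5], [0.1, -0.4], [0.1, -0.2], [0.5, 0.1], [0.4, -0.1]]
[-37.5 -19.5   0. ]
scene [307 163  29  31 348] [321.3 177.9]
top [176 181  31   9 225] [190.9 184.9]
pusher [ 0.5837  0.1682 -1.4217] 63.734130859375 [(np.float32(397.9375), np.float64(348.0)), (np.float32(247.01562), np.float64(225.0))]
pusher [ 0.5835  0.1682 -1.4233] 62.94873046875 [(np.float32(398.35938), np.float64(348.0)), (np.float32(245.85938), np.float64(225.0))]
pusher [ 0.5828  0.1682 -1.4289] 62.2255859375 [(np.float32(398.17188), np.float64(348.0)), (np.float32(246.23438), np.float64(225.0))]
grip [[0.57224937 0.24196645 0.13048977]]
```

View pics/o1.png

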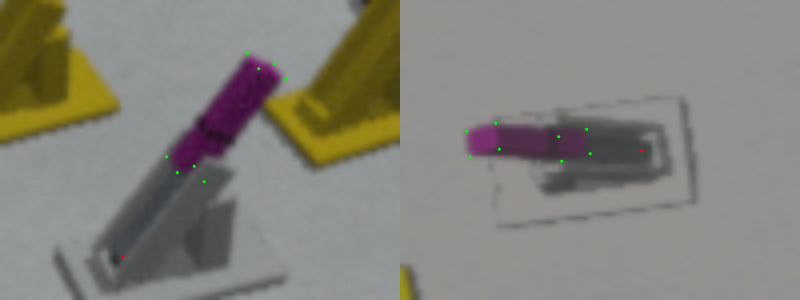

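The overlay fits: pusher tip about (0.583,0.168), yaw -1.43, and the slab needs +42 mm in x and +30 mm in y. Rows can't tilt the tool, so I'll grip with it vertical on the y faces, which keeps the pusher's 35° lean. Leaning to station -x works for both pushes: for the y push the tip reaches under the shield from the front.

```bash
cat >> h.py <<'E'
from rig import robot
ST=np.array([.5862,-.1697,-1.734]); PU=np.array([.583,.1682,-1.43])
def go(tgt,yaw):  # tgt: grasp point target; yaw: direction of tool y (mod pi)
    o=robot.get_obs();R=Rn.from_quat(o["tool_rot"]).as_matrix()
    g=o["position"]-.008*R[:,0]
    yd=np.array([np.cos(yaw),np.sin(yaw),0]);th=np.arctan2(yd@R[:,2],yd@R[:,1]);th=(th+np.pi/2)%np.pi-np.pi/2
    d=R.T@(np.asarray(tgt)-g)*100
    print("t",round(o["time"],2),"tool x",R[:,0].round(3),"y",R[:,1].round(3),"turn",th.round(3),"shift cm",d.round(2),"grasp",g.round(4),"q6",o["q"][5].round(2),"F",o["ft_force"].round(1),"w",round(o["grip_width"],4))
E
python3 -c "
from h import *
go([.572,.242,.20],PU[2]+np.pi/2)"
```

```text
t 0.1 tool x [-0.001  0.002 -1.   ] y [ 0.412 -0.911 -0.002] turn -1.287 shift cm [  4.21 -60.9  -62.08] grasp [ 0.2575 -0.5688  0.2407] q6 -0.18 F [-0.4 -0.2  1.1] w 0.0875
```

```bash
for i in 1; do python3 -m inch '[[[0,-2.5,-2.6,0,1],[0,-2.5,-2.6,0,1],[0,-2.5,-2.6,0,1],[0,-2.5,-2.6,0,1],[0,-2.5,-2.6,0,1],[0,-2.5,-2.6,0,1],[0,-2.5,-2.6,0,1],[0,-2.5,-2.6,0,1]]]' 60; done
python3 -m inch '[[[0,-2.5,-2.6,0,1],[0,-2.5,-2.6,0,1],[0,-2.5,-2.6,0,1],[0,-2.5,-2.6,0,1],[0,-2.5,-2.6,0,1],[0,-2.5,-2.6,0,1],[0,-2.5,-2.6,0,1],[0,-2.5,-2.6,0,1]]]'
python3 -m inch '[[[0,-2.5,-2.6,0,1],[0,-2.5,-2.6,0,1],[0,-2.5,-2.6,0,1],[0,-2.5,-2.6,0,1],[0,-2.5,-2.6,0,1],[0,-2.5,-2.6,0,1],[0,0,0,0,1],[0,0,0,0,1]]]'
python3 -m inch '[[[0,0,0,-0.12,1],[0,0,0,-0.12,1],[0,0,0,-0.12,1],[0,0,0,-0.12,1],[0,0,0,-0.12,1],[0,0,0,-0.12,1],[0,0,0,-0.12,1],[0,0,0,-0.12,1]]]'
python3 -c "
from h import *
go([.572,.242,.20],PU[2]+np.pi/2)"
```

```text
time: 0.77
position: [0.3648, -0.2982, 0.2281]
tool_rot: [-0.691, -0.145, 0.693, -0.144]
ft_force: [0.0, 0.3, 0.3]
grip_width: 0.087
time: 1.43
position: [0.4766, -0.0167, 0.2268]
tool_rot: [-0.691, -0.145, 0.694, -0.142]
ft_force: [0.0, -1.0, -0.5]
grip_width: 0.0867
time: 2.1
position: [0.5622, 0.2022, 0.2238]
tool_rot: [-0.689, -0.149, 0.694, -0.145]
ft_force: [-0.2, -1.0, -0.6]
grip_width: 0.0871
time: 2.77
position: [0.5566, 0.1951, 0.2203]
tool_rot: [-0.532, -0.465, 0.542, -0.455]
ft_force: [0.8, -0.1, 1.2]
grip_width: 0.0872
t 2.77 tool x [-0.02   0.001 -1.   ] y [ 0.988 -0.154 -0.02 ] turn -0.296 shift cm [ 2.8   0.84 -4.88] grasp [0.5567 0.1951 0.2283] q6 0.3 F [ 0.8 -0.1  1.2] w 0.0872
```

```bash
python3 -m inch '[[[0,0,0,-0.11,1],[0,0,0,-0.11,1],[0,0,0,-0.09,1],[0,0,0,0,1]]]'
python3 -c "
from h import *
go([.572,.242,.19],PU[2]+np.pi/2)"
```

```text
time: 3.1
position: [0.5536, 0.1894, 0.219]
tool_rot: [0.45, 0.547, -0.462, 0.533]
ft_force: [0.4, 0.9, 0.1]
grip_width: 0.0869
t 3.1 tool x [-0.026 -0.001 -1.   ] y [ 0.986  0.168 -0.025] turn 0.028 shift cm [ 3.65  2.77 -4.86] grasp [0.5538 0.1894 0.227 ] q6 -0.03 F [0.4 0.9 0.1] w 0.0869
```

```bash
python3 -m inch '[[[0.9,1.0,-1.7,0,1],[0.9,1.0,-1.7,0,1],[0.9,0.8,-1.6,0,1],[0,0,0,0,1]]]'
python3 - <<'E'
from h import *
from rig import camera
go([.572,.242,.1305],PU[2]+np.pi/2)
out=[]
for n,(X,Y) in {"scene":(270,130),"top":(145,150)}.items():
    im=camera(n)[:,:,::-1];im=cv2.resize(im[Y:Y+75,X:X+100],None,fx=4,fy=4,interpolation=cv2.INTER_CUBIC);out.append(im)
cv2.imwrite("pics/a1.png",np.hstack(out))
E
```

```text
time: 3.43
position: [0.5719, 0.2394, 0.1908]
tool_rot: [0.454, 0.543, -0.468, 0.529]
ft_force: [-0.8, 0.3, -0.1]
grip_width: 0.0868
t 3.43 tool x [-0.027 -0.002 -1.   ] y [ 0.988  0.15  -0.027] turn 0.01 shift cm [ 6.83  0.21 -0.25] grasp [0.5721 0.2394 0.1988] q6 0.06 F [-0.8  0.3 -0.1] w 0.0868
```

View pics/a1.png

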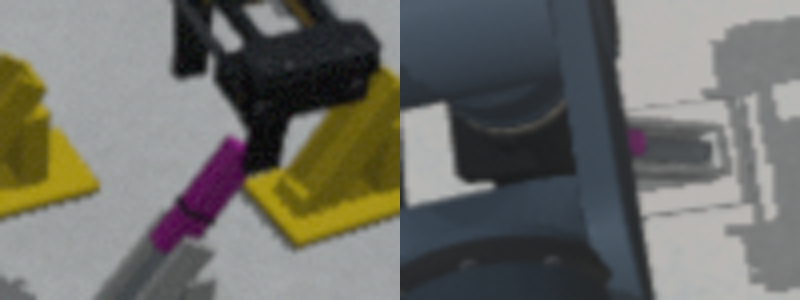

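The far finger is at scene (317,147) and the near finger at (336,163), with the handle end (329,167) between them in depth. Descending, then gripping.

```bash
python3 -m inch '[[[2.2,0.05,-0.1,0,1],[2.2,0.05,-0.1,0,1],[2.0,0.05,-0.1,0,1],[0.3,0,0,0,1],[0,0,0,0,1]]]'
python3 -c "
from h import *
go([.572,.242,.1305],PU[2]+np.pi/2)"
```

```text
time: 3.95
position: [0.5724, 0.2349, 0.1277]
tool_rot: [0.457, 0.539, -0.469, 0.53]
ft_force: [0.4, 0.4, 0.8]
grip_width: 0.0871
t 3.95 tool x [-0.021 -0.005 -1.   ] y [ 0.99   0.142 -0.022] turn 0.001 shift cm [ 0.52  0.06 -0.71] grasp [0.5725 0.2349 0.1357] q6 0.07 F [0.4 0.4 0.8] w 0.0871
```

```bash
python3 -m inch '[[[0.45,0,-0.75,0,1],[0,0,-0.1,0,1]]]'
python3 -c "
from h import *
go([.572,.242,.1305],PU[2]+np.pi/2)"
```

```text
time: 4.12
position: [0.5716, 0.2422, 0.1248]
tool_rot: [0.458, 0.538, -0.47, 0.529]
ft_force: [0.4, 0.2, 0.3]
grip_width: 0.087
t 4.12 tool x [-0.02  -0.004 -1.   ] y [ 0.99   0.138 -0.02 ] turn -0.002 shift cm [0.22 0.03 0.02] grasp [0.5718 0.2422 0.1327] q6 0.08 F [0.4 0.2 0.3] w 0.087
```

```bash
python3 -m inch '[[[0.15,0,0,0,0.4],[0.05,0,0,0,0.25],[0,0,0,0,0.22],[0,0,0,0,0.2],[0,0,0,0,0.1],[0,0,0,0,0.1],[0,0,0,0,0.1],[0,0,0,0,0]]]' 15
python3 -c "
from h import *
go([.572,.242,.1305],PU[2]+np.pi/2)"
```

```text
time: 4.78
position: [0.5741, 0.2433, 0.1273]
tool_rot: [0.46, 0.536, -0.467, 0.531]
ft_force: [0.5, 0.2, 0.7]
grip_width: 0.0414
t 4.78 tool x [-0.012 -0.003 -1.   ] y [ 0.99   0.139 -0.012] turn -0.001 shift cm [ 0.49 -0.23  0.1 ] grasp [0.5742 0.2433 0.1353] q6 0.08 F [0.5 0.2 0.7] w 0.0414
```

```bash
python3 -m inch '[[[0.45,-0.2,0.1,0,0],[0,0,0,0,0],[0,0,0,0,0],[0,0,0,0,0],[0,0,0,0,0],[0,0,0,0,0]]]' 15
python3 -c "
from h import *
go([.572,.242,.1305],PU[2]+np.pi/2)"
```

```text
time: 5.28
position: [0.5719, 0.2419, 0.122]
tool_rot: [0.461, 0.536, -0.467, 0.531]
ft_force: [-0.2, -0.4, 0.2]
grip_width: 0.0159
t 5.28 tool x [-0.012 -0.003 -1.   ] y [ 0.99   0.139 -0.012] turn -0.001 shift cm [-0.05 -0.   -0.01] grasp [0.572  0.2419 0.13  ] q6 0.08 F [-0.2 -0.4  0.2] w 0.0159
```

```bash
python3 -m inch '[[[0,0,0,0,0],[0,0,0,0,0],[0,0,0,0,0],[-1.5,0,0,0,0],[-2.5,0,0,0,0],[-3,0,0,0,0],[-3,0,0,0,0],[0,0,0,0,0]]]' 60
python3 - <<'E'
from h import *
# station-frame target helper: x-push start, tip at station (-110,-?)
go([.572,.242,.23],PU[2]+np.pi/2)
from rig import camera
out=[]
for n,(X,Y) in {"scene":(240,100),"top":(145,150)}.items():
    im=camera(n)[:,:,::-1];s=130/100;im=cv2.resize(im[Y:Y+105,X:X+140],(400,300),interpolation=cv2.INTER_CUBIC);out.append(im)
cv2.imwrite("pics/a2.png",np.hstack(out))
E
```

```text
time: 5.95
position: [0.5717, 0.2415, 0.2219]
tool_rot: [0.458, 0.538, -0.47, 0.529]
ft_force: [1.5, 0.6, -0.4]
grip_width: 0.0156
t 5.95 tool x [-0.02  -0.005 -1.   ] y [ 0.99   0.139 -0.02 ] turn -0.001 shift cm [-0.01  0.02 -0.04] grasp [0.5719 0.2416 0.2299] q6 0.08 F [ 1.5  0.6 -0.4] w 0.0156
```

View pics/a2.png

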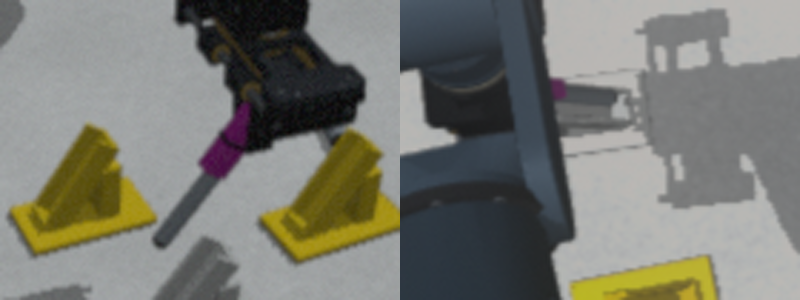

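Lifted cleanly, tip at about scene (296,184). Now moving to the station.

```bash
cat >> h.py <<'E'
LEAN=35.
def tipgo(sx,sy,z,st=None,yaw=None):
    """tip target in station mm, z world mm"""
    st=ST if st is None else st; yaw=st[2]+np.pi/2 if yaw is None else yaw
    o=robot.get_obs();R=Rn.from_quat(o["tool_rot"]).as_matrix();a=np.radians(LEAN)
    tip=o["position"]+R@np.array([.13*np.cos(a)-.008,0,.13*np.sin(a)])
    yd=np.array([np.cos(yaw),np.sin(yaw),0]);th=np.arctan2(yd@R[:,2],yd@R[:,1]);th=(th+np.pi/2)%np.pi-np.pi/2
    t=w(st,[[sx,sy,z]])[0];c,s=np.cos(st[2]),np.sin(st[2]);d=tip-np.r_[st[:2],0]
    f=o["ft_force"]
    print("t",round(o["time"],2),"tilt",R[:2,0].round(3),"turn",th.round(3),"shift cm",(R.T@(t-tip)*100).round(2),"tip st mm",(np.array([c*d[0]+s*d[1],-s*d[0]+c*d[1],d[2]])*1000).round(1),"Fst",np.array([c*f[0]+s*f[1],-s*f[0]+c*f[1],f[2]]).round(1),"w",round(o["grip_width"],4))
    return tip
E
python3 -c "
from h import *
t=tipgo(-118,-22,60);print(proj('scene',t),proj('top',t))"
python3 -m inch '[[[0,0,3,0.1,0],[0,0,3,0.1,0],[0,0,3,0.1,0],[0,0,3,0,0],[0,0,3,0,0],[0,0,3,0,0],[0,0,0,0,0],[0,0,0,0,0]]]'
python3 -c "
from h import *
t=tipgo(-118,-22,60)"
```

```text
t 6.05 tilt [-0.028 -0.007] turn 0.303 shift cm [ 6.01 -2.1  21.47] tip st mm [-329.9  -64.4  118.9] Fst [-0.7 -0.2 -1.3] w 0.0153
[[295.42605207 184.39458654]] [[218.38152436 184.33819324]]
time: 6.72
position: [0.5468, 0.057, 0.205]
tool_rot: [-0.525, -0.466, 0.557, -0.444]
ft_force: [-0.7, 0.5, -2.0]
grip_width: 0.0156
t 6.72 tilt [-0.054 -0.006] turn -0.008 shift cm [4.49 6.21 2.21] tip st mm [-141.3  -81.5  107.7] Fst [-0.4 -0.8 -2. ] w 0.0156
```

```bash
python3 -m inch '[[[0.5,2.6,0.9,0,0],[0.5,2.6,0.9,0,0],[0.5,0.9,0.3,0,0],[1.5,0,0,0,0],[1.5,0,0,0,0],[0,0,0,0,0]]]'
python3 -c "
from h import *
t=tipgo(-118,-22,30)"
```

```text
time: 7.22
position: [0.5976, 0.0294, 0.1487]
tool_rot: [-0.522, -0.47, 0.559, -0.441]
ft_force: [-0.4, 0.2, -0.5]
grip_width: 0.0155
t 7.22 tilt [-0.066 -0.002] turn -0.006 shift cm [2.11 0.74 0.41] tip st mm [-122.4  -28.    51.5] Fst [-0.1 -0.4 -0.5] w 0.0155
```

```bash
python3 -m inch '[[[1.0,0.4,0.2,0,0],[1.0,0.3,0.2,0,0],[0.5,0,0,0,0],[0,0,0,0,0],[0,0,0,0,0]]]'
python3 - <<'E'
from h import *
from rig import camera
t=tipgo(-115,-22,21)
out=[]
for n,(X,Y) in {"scene":(120,190),"top":(270,145)}.items():
    im=camera(n)[:,:,::-1].copy();cv2.imwrite(f"pics/raw_{n}.png",im)
    im=cv2.resize(im[Y:Y+75,X:X+100],None,fx=4,fy=4,interpolation=cv2.INTER_CUBIC)
    u=(proj(n,t)[0]+.5-[X,Y])*4;cv2.circle(im,tuple(np.int32(u)),3,(0,255,0),1);out.append(im)
    for q in w(ST,[[-60,50,24],[60,50,24],[60,-88,24],[-25,65,75],[-25,-70,75],[-130,-130,10],[-130,75,10],[85,75,10]]):
        cv2.circle(im,tuple(np.int32((proj(n,q)[0]+.5-[X,Y])*4)),2,(0,0,255),-1)
cv2.imwrite("pics/a3.png",np.hstack(out))
E
```

```text
time: 7.63
position: [0.6005, 0.0271, 0.1198]
tool_rot: [-0.52, -0.473, 0.559, -0.44]
ft_force: [0.5, 0.2, -1.3]
grip_width: 0.0159
t 7.63 tilt [-0.071 -0.001] turn -0.002 shift cm [0.14 0.3  0.57] tip st mm [-120.8  -24.9   22.5] Fst [-0.3  0.4 -1.3] w 0.0159
```

View pics/a3.png

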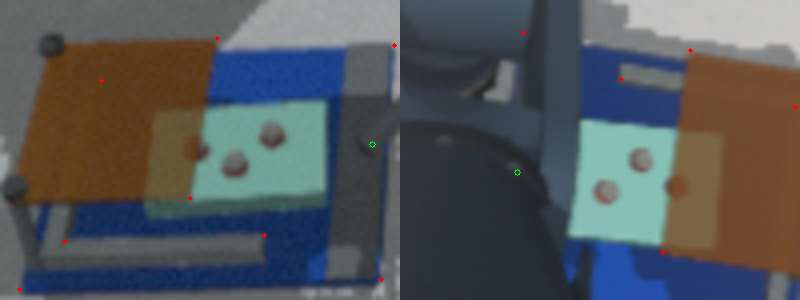

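Tip predicted at scene crop (372,144), on the black ball. The station model points fit the stops and shield edges. Starting the x push.

```bash
python3 -m inch '[[[0.1,0.3,0.5,0,0],[0,0,0.6,0,0],[0,0,0.6,0,0],[0,0,0.4,0,0],[0,0,0.4,0,0],[0,0,0.4,0,0]]]'
python3 -c "
from h import *
t=tipgo(-60,-21,21)"
```

```text
time: 8.23
position: [0.6003, -0.0035, 0.122]
tool_rot: [-0.522, -0.471, 0.557, -0.441]
ft_force: [0.4, 1.1, -1.9]
grip_width: 0.0153
t 8.23 tilt [-0.065  0.001] turn -0.004 shift cm [ 0.37 -0.1   3.08] tip st mm [-90.8 -19.7  24.4] Fst [-1.1  0.2 -1.9] w 0.0153
```

```bash
python3 -m inch '[[[0.25,0,0.3,0,0],[0.15,0,0.3,0,0],[0.1,0,0.4,0,0],[0.05,0,0.4,0,0]]]'
python3 -c "
from h import *
t=tipgo(-60,-21,21)"
python3 -m inch '[[[0.05,0,0.4,0,0],[0.05,0,0.4,0,0],[0.05,0,0.4,0,0]]]'
python3 -c "
from h import *
t=tipgo(-60,-21,21)"
```

```text
time: 8.57
position: [0.5982, -0.017, 0.1175]
tool_rot: [-0.525, -0.471, 0.556, -0.44]
ft_force: [0.0, 3.0, 0.4]
grip_width: 0.0154
t 8.57 tilt [-0.062  0.005] turn -0.006 shift cm [-0.12 -0.15  1.76] tip st mm [-77.6 -19.5  19.6] Fst [-3.  -0.5  0.4] w 0.0154
time: 8.82
position: [0.596, -0.0294, 0.1161]
tool_rot: [-0.525, -0.471, 0.555, -0.44]
ft_force: [0.1, 3.5, 1.3]
grip_width: 0.0154
t 8.82 tilt [-0.062  0.006] turn -0.006 shift cm [-0.28 -0.15  0.51] tip st mm [-65.  -19.6  18.1] Fst [-3.5 -0.5  1.3] w 0.0154
```

```bash
python3 -m inch '[[[-0.25,0,0.3,0,0],[0,0,0.3,0,0],[0,0,0.3,0,0]]]'
python3 -c "
from h import *
t=tipgo(-58,-21,20)"
python3 -m inch '[[[0,0,0.3,0,0],[0,0,0.3,0,0]]]'
python3 -c "
from h import *
t=tipgo(-58,-21,20)"
```

```text
time: 9.07
position: [0.5947, -0.0365, 0.1186]
tool_rot: [-0.528, -0.472, 0.554, -0.437]
ft_force: [2.7, 11.0, 2.4]
grip_width: 0.0155
t 9.07 tilt [-0.061  0.013] turn -0.01 shift cm [ 0.02 -0.09  0.06] tip st mm [-58.6 -20.1  20.1] Fst [-11.2   0.9   2.4] w 0.0155
time: 9.23
position: [0.5951, -0.0377, 0.1194]
tool_rot: [-0.532, -0.473, 0.552, -0.434]
ft_force: [2.1, 9.5, 2.6]
grip_width: 0.0158
t 9.23 tilt [-0.057  0.025] turn -0.015 shift cm [ 0.01 -0.12  0.07] tip st mm [-58.7 -19.7  20. ] Fst [-9.7  0.5  2.6] w 0.0158
```

Seated on the back stop at 11 N. Backing off and going round to the slab's -y side.

```bash
python3 -m inch '[[[0,0,-0.8,0,0],[0,0,-1.2,0,0],[0,0,-0.6,0,0],[0,0,0,0,0]]]'
python3 - <<'E'
from h import *
from rig import camera
t=tipgo(-82,-84,21)
out=[]
for n,(X,Y) in {"scene":(120,190),"top":(288,152)}.items():
    im=camera(n)[:,:,::-1].copy();cv2.imwrite(f"pics/raw2_{n}.png",im)
    im=cv2.resize(im[Y:Y+75,X:X+100],None,fx=4,fy=4,interpolation=cv2.INTER_CUBIC)
    for q in w(ST,[[-50,30.,25],[-50,-50,25],[60,30,25],[60,-50,25]]):
        cv2.circle(im,tuple(np.int32((proj(n,q)[0]+.5-[X,Y])*4)),2,(0,0,255),-1)
    u=(proj(n,t)[0]+.5-[X,Y])*4;cv2.circle(im,tuple(np.int32(u)),3,(0,255,0),1);out.append(im)
cv2.imwrite("pics/a4.png",np.hstack(out))
E
```

```text
time: 9.57
position: [0.5996, -0.0131, 0.1196]
tool_rot: [-0.531, -0.472, 0.553, -0.435]
ft_force: [-1.0, 0.0, -1.3]
grip_width: 0.0157
t 9.57 tilt [-0.058  0.02 ] turn -0.014 shift cm [ 0.35 -6.47  0.2 ] tip st mm [-83.1 -19.1  20.6] Fst [ 0.1 -1.  -1.3] w 0.0157
```

View pics/a4.png

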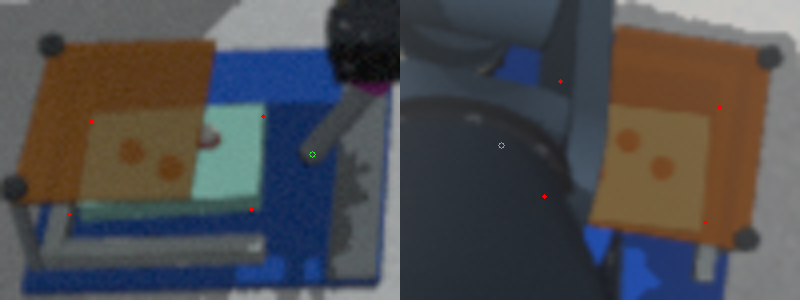

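Slab near edge is at scene crop (262-265,103-193), flush with the back stop in x and with y about 20 mm short in addition to the starting marker. The green tip marker is on the ball.

```bash
python3 -m inch '[[[0,-2.2,0.1,0,0],[0,-2.2,0.1,0,0],[0,-2.0,0.1,0,0],[0,0,1.5,0,0],[0,0,2,0,0],[0,0,0,0,0]]]'
python3 -c "
from h import *
t=tipgo(-7,-80,21)"
```

```text
time: 10.17
position: [0.5269, -0.0421, 0.1225]
tool_rot: [-0.529, -0.472, 0.553, -0.438]
ft_force: [-0.5, -0.6, -0.3]
grip_width: 0.0159
t 10.17 tilt [-0.058  0.015] turn -0.009 shift cm [0.23 0.63 3.52] tip st mm [-42.2 -85.8  23.9] Fst [ 0.6 -0.4 -0.3] w 0.0159
```

```bash
python3 -m inch '[[[0.2,0.4,1.8,0,0],[0.2,0.3,1.7,0,0],[0,0,0,0,0]]]'
python3 -c "
from h import *
t=tipgo(-7,-67,20)"
python3 -m inch '[[[0,0.5,0,0,0],[0,0.4,0,0,0]]]'
python3 -c "
from h import *
t=tipgo(-7,-67,20)"
```

```text
time: 10.42
position: [0.5276, -0.0794, 0.1182]
tool_rot: [-0.529, -0.472, 0.553, -0.438]
ft_force: [0.2, 0.7, -0.8]
grip_width: 0.0154
t 10.42 tilt [-0.058  0.014] turn -0.01 shift cm [-0.12  1.2  -0.17] tip st mm [ -5.5 -79.1  19.6] Fst [-0.7  0.1 -0.8] w 0.0154
time: 10.58
position: [0.5362, -0.081, 0.1175]
tool_rot: [-0.529, -0.472, 0.554, -0.437]
ft_force: [0.5, -0.2, -1.1]
grip_width: 0.0156
t 10.58 tilt [-0.059  0.015] turn -0.012 shift cm [-0.13  0.35 -0.17] tip st mm [ -5.4 -70.6  18.9] Fst [ 0.1  0.6 -1.1] w 0.0156
```

```bash
python3 -m inch '[[[-0.15,0.1,-0.25,0,0],[0,0.4,0.05,0,0],[0,0.4,0.05,0,0],[0,0.4,0.05,0,0]]]'
python3 -c "
from h import *
t=tipgo(-7,-38,20)"
```

```text
time: 10.92
position: [0.5462, -0.078, 0.118]
tool_rot: [-0.526, -0.476, 0.556, -0.433]
ft_force: [-4.1, -0.2, 1.9]
grip_width: 0.0156
t 10.92 tilt [-0.071  0.019] turn -0.011 shift cm [-0.25  2.43  0.29] tip st mm [-10.2 -62.4  19.3] Fst [ 0.9 -4.   1.9] w 0.0156
```

```bash
python3 -m inch '[[[-0.15,0.4,0.15,0,0],[0,0.4,0.15,0,0],[0,0.4,0.1,0,0]]]'
python3 - <<'E'
from h import *
from rig import camera
t=tipgo(-7,-38,20)
out=[]
sy=-0.0
for n,(X,Y) in {"scene":(120,190),"top":(288,152)}.items():
    im=camera(n)[:,:,::-1].copy();cv2.imwrite(f"pics/raw3_{n}.png",im)
    im=cv2.resize(im[Y:Y+75,X:X+100],None,fx=4,fy=4,interpolation=cv2.INTER_CUBIC)
    e=t-np.r_[ST[:2],0];c,s=np.cos(ST[2]),np.sin(ST[2]);y0=(-s*e[0]+c*e[1])*1000+8
    for q in w(ST,[[-50,y0+80,25],[-50,y0,25],[60,y0+80,25],[60,y0,25]]):
        cv2.circle(im,tuple(np.int32((proj(n,q)[0]+.5-[X,Y])*4)),2,(0,0,255),-1)
    u=(proj(n,t)[0]+.5-[X,Y])*4;cv2.circle(im,tuple(np.int32(u)),3,(0,255,0),1);out.append(im)
cv2.imwrite("pics/a5.png",np.hstack(out))
E
```

```text
time: 11.17
position: [0.5546, -0.0811, 0.1178]
tool_rot: [-0.525, -0.479, 0.557, -0.429]
ft_force: [-5.6, 2.9, 3.5]
grip_width: 0.0154
t 11.17 tilt [-0.081  0.024] turn -0.011 shift cm [-0.25  1.65  0.16] tip st mm [ -8.8 -54.7  18.9] Fst [-2.  -6.   3.5] w 0.0154
```

View pics/a5.png

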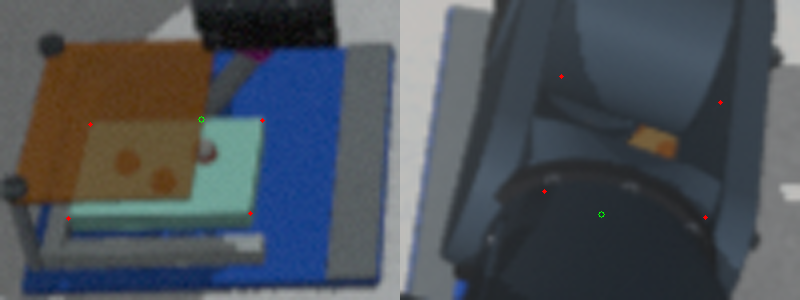

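The slab corners sit on the predicted points, so it's square, flush on the back stop and moving. Continuing.

```bash
python3 -m inch '[[[-0.3,0.4,0.1,0,0],[-0.1,0.4,0.1,0,0],[-0.1,0.4,0.05,0,0]]]'
python3 -c "
from h import *
t=tipgo(-7,-38,20)"
python3 -m inch '[[[-0.1,0.4,0.05,0,0],[-0.05,0.3,0.05,0,0]]]'
python3 -c "
from h import *
t=tipgo(-7,-38,20)"
```

```text
time: 11.52
position: [0.5688, -0.0867, 0.1211]
tool_rot: [-0.526, -0.478, 0.556, -0.431]
ft_force: [-1.5, 0.5, -2.8]
grip_width: 0.0156
t 11.52 tilt [-0.076  0.023] turn -0.01 shift cm [ 0.21  0.13 -0.14] tip st mm [ -5.6 -39.2  22.2] Fst [-0.3 -1.6 -2.8] w 0.0156
time: 11.68
position: [0.5724, -0.0879, 0.1215]
tool_rot: [-0.524, -0.481, 0.559, -0.426]
ft_force: [-6.2, 3.1, 2.5]
grip_width: 0.0156
t 11.68 tilt [-0.087  0.027] turn -0.013 shift cm [ 0.27 -0.1  -0.18] tip st mm [ -5.2 -36.8  22.6] Fst [-2.1 -6.6  2.5] w 0.0156
```

```bash
python3 -m inch '[[[0.1,0.3,-0.05,0,0],[0.1,0.35,-0.05,0,0]]]'
python3 -c "
from h import *
t=tipgo(-7,-38,20)"
```

```text
time: 11.85
position: [0.5739, -0.0875, 0.1193]
tool_rot: [-0.521, -0.484, 0.562, -0.422]
ft_force: [-7.7, 2.4, 5.1]
grip_width: 0.0154
t 11.85 tilt [-0.102  0.03 ] turn -0.015 shift cm [ 0.06 -0.1  -0.11] tip st mm [ -5.9 -36.9  20.5] Fst [-1.1 -7.9  5.1] w 0.0154
```

```bash
python3 -m inch '[[[-0.1,0.5,-0.05,0,0],[-0.1,0.5,0,0,0]]]'
python3 -c "
from h import *
t=tipgo(-7,-38,20)"
```

```text
time: 12.02
position: [0.5761, -0.0879, 0.119]
tool_rot: [-0.516, -0.489, 0.567, -0.415]
ft_force: [-7.2, 1.9, 1.7]
grip_width: 0.0157
t 12.02 tilt [-0.123  0.033] turn -0.016 shift cm [ 0.07 -0.1  -0.11] tip st mm [ -5.8 -37.   20.5] Fst [-0.7 -7.5  1.7] w 0.0157
```

```bash
python3 -m inch '[[[0,0.9,0,0,0]]]'
python3 -c "
from h import *
t=tipgo(-7,-38,20)"
```

```text
time: 12.1
position: [0.5791, -0.0879, 0.118]
tool_rot: [-0.513, -0.493, 0.571, -0.41]
ft_force: [-12.8, 3.8, 10.1]
grip_width: 0.0158
t 12.1 tilt [-0.138  0.038] turn -0.019 shift cm [-0.01 -0.24 -0.05] tip st mm [ -6.4 -35.7  19.6] Fst [ -1.7 -13.3  10.1] w 0.0158
```

Pressed to 13 N. Backing away, then checking.

```bash
python3 -m inch '[[[-0.1,-1.2,-0.1,0,0],[-0.1,-1.5,-0.3,0,0],[0,-1.5,-0.5,0,0],[0,0,-2.5,0,0],[0,0,-2.5,0,0],[0,0,-2.5,0,0],[0,0,0,0,0]]]'
python3 - <<'E'
from h import *
from rig import camera
t=tipgo(-88,-85,21)
out=[]
for n,(X,Y) in {"scene":(120,190),"top":(288,152)}.items():
    im=camera(n)[:,:,::-1].copy();cv2.imwrite(f"pics/raw4_{n}.png",im)
    im=cv2.resize(im[Y:Y+75,X:X+100],None,fx=4,fy=4,interpolation=cv2.INTER_CUBIC)
    for q in w(ST,[[-50,50,25],[-50,-30,25],[60,50,25],[60,-30,25]]):
        cv2.circle(im,tuple(np.int32((proj(n,q)[0]+.5-[X,Y])*4)),2,(0,0,255),-1)
    out.append(im)
cv2.imwrite("pics/a6.png",np.hstack(out))
E
```

```text
time: 12.68
position: [0.5686, -0.0042, 0.1297]
tool_rot: [-0.52, -0.482, 0.566, -0.421]
ft_force: [-0.0, 0.2, -0.8]
grip_width: 0.0159
t 12.68 tilt [-0.105  0.024] turn -0.019 shift cm [ 1.35 -2.75 -0.08] tip st mm [-86.6 -56.2  31.4] Fst [-0.2 -0.1 -0.8] w 0.0159
```

View pics/a6.png

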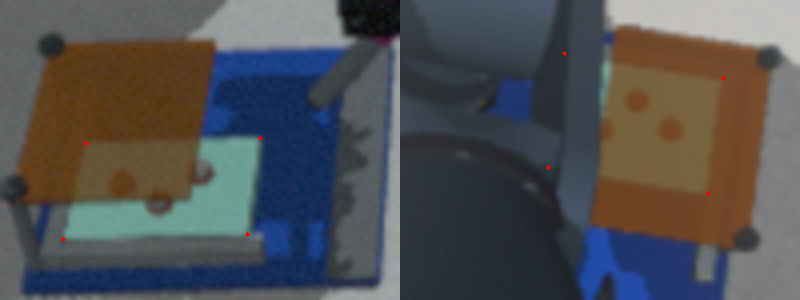

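```bash
python3 - <<'E'
from h import *
ims={n:cv2.imread(f"pics/raw4_{n}.png").astype(float) for n in("scene","top")}
im2={n:cv2.imread(f"pics/raw2_{n}.png").astype(float) for n in("scene","top")}
def edge(im,n,a,b,lo,hi):
    # profile perpendicular to model edge a->b (station mm); offset of max gradient, px
    pa,pb=proj(n,w(ST,[a,b]));r=[]
    d=(pb-pa)/np.linalg.norm(pb-pa);nn=np.array([-d[1],d[0]])
    for s in np.linspace(lo,hi,9):
        q=pa+s*(pb-pa);k=np.arange(-5,5.01,.1)
        P=(q+k[:,None]*nn).astype(np.float32)
        v=cv2.remap(cv2.GaussianBlur(im,(0,0),.7).astype(np.float32),P[None,:,0].copy(),P[None,:,1].copy(),cv2.INTER_LINEAR)[0]
        g=np.abs(np.gradient(v,axis=0)).sum(1);r.append(k[g.argmax()])
    return np.round(r,1)
for nm,I,sy in(("now",ims,0),("afterX",im2,-29)):
    print(nm,"near scene",edge(I["scene"],"scene",[-50,-30+sy,25],[-50,50+sy,25],.1,.85))
    print(nm,"right scene",edge(I["scene"],"scene",[-50,-30+sy,25],[60,-30+sy,25],.05,.95))
    print(nm,"left scene",edge(I["scene"],"scene",[-50,50+sy,25],[60,50+sy,25],.05,.95))
    print(nm,"back top",edge(I["top"],"top",[60,-30+sy,25],[60,50+sy,25],.1,.9))
print("px/mm scene",np.diff(proj("scene",w(ST,[[-50,10,25],[-40,10,25],[-40,20,25]])),axis=0)/10)
E
```

```text
now near scene [-0.3 -0.5  0.3 -0.5  0.2  0.5 -0.3 -0.6  0.3]
now right scene [ 0.5  1.2 -0.2 -0.1 -0.   0.1  0.4  0.9  0.5]
now left scene [-0.4  0.3 -0.3 -0.1  0.7  0.4 -0.2  0.1 -0.2]
now back top [-0.8 -1.2 -1.1 -1.  -1.  -0.8 -0.8 -1.2 -0.6]
afterX near scene [ 0.1 -0.1 -0.7 -0.2 -0.3 -0.3 -1.  -1.1 -1.2]
afterX right scene [ 1.   0.6  0.6 -0.2  0.4  0.4  0.4 -0.5 -0.4]
afterX left scene [ 0.6 -0.1 -0.  -4.2 -3.5 -4.3 -4.1 -4.4  0.9]
afterX back top [-1.2 -0.6 -1.  -1.6 -1.5 -2.1 -1.5 -1.9 -2.4]
px/mm scene [[-0.40637611  0.01111195]
 [-0.04257784  0.30180564]]
```

Edges are within 0.3 px of home with no slope. A light confirming press in x, at the middle of the near edge, will show any remaining gap at the back stop.

```bash
python3 -m inch '[[[0.1,2.2,0,0,0],[0.3,2.2,0,0,0],[0.3,2.0,0,0,0],[0.3,0,0.8,0,0],[0,0,0,0,0]]]'
python3 -c "
from h import *
t=tipgo(-64,9,21)"
```

```text
time: 13.2
position: [0.638, -0.0312, 0.1162]
tool_rot: [-0.524, -0.477, 0.563, -0.425]
ft_force: [-0.7, -1.1, -0.9]
grip_width: 0.0151
t 13.2 tilt [-0.088  0.021] turn -0.022 shift cm [-0.25 -0.91  0.74] tip st mm [-71.2  18.   17.8] Fst [ 1.2 -0.5 -0.9] w 0.0151
```

```bash
python3 -m inch '[[[-0.3,-0.8,0.1,0,0],[0,0,0.4,0,0],[0,0,0.3,0,0],[0,0,0.3,0,0],[0,0,0.3,0,0]]]'
python3 -c "
from h import *
t=tipgo(-58,9,21)"
python3 -m inch '[[[0,0,0.3,0,0]]]'
python3 -c "
from h import *
t=tipgo(-58,9,21)"
```

```text
time: 13.62
position: [0.6291, -0.0451, 0.1213]
tool_rot: [-0.529, -0.475, 0.561, -0.424]
ft_force: [2.4, 9.9, 3.3]
grip_width: 0.0155
t 13.62 tilt [-0.081  0.027] turn -0.028 shift cm [ 0.15 -0.26 -0.11] tip st mm [-56.8  11.7  22.3] Fst [-10.1   0.8   3.3] w 0.0155
time: 13.7
position: [0.6291, -0.0456, 0.1217]
tool_rot: [-0.532, -0.476, 0.559, -0.422]
ft_force: [2.8, 7.9, 1.1]
grip_width: 0.0157
t 13.7 tilt [-0.078  0.034] turn -0.031 shift cm [ 0.15 -0.26 -0.09] tip st mm [-57.   11.7  22.3] Fst [-8.3  1.5  1.1] w 0.0157
```

```bash
python3 -m inch '[[[0,0,-0.8,0,0],[0,0,-2,0,0],[0,0,-3,0,0],[-2.5,0,-3,0,0],[-3,0,-3,0,0],[-3,0,-3,0,0],[-1.5,0,-3,0,0],[0,0,0,0,0]]]'
python3 - <<'E'
from h import *
from rig import camera
t=tipgo(-82,10,120)
I={}
for n in("scene","top"):
    I[n]=camera(n)[:,:,::-1].astype(float);cv2.imwrite(f"pics/raw5_{n}.png",I[n])
    print(n,proj(n,t))
def edge(im,n,a,b,lo,hi):
    pa,pb=proj(n,w(ST,[a,b]));r=[]
    d=(pb-pa)/np.linalg.norm(pb-pa);nn=np.array([-d[1],d[0]])
    for s in np.linspace(lo,hi,9):
        q=pa+s*(pb-pa);k=np.arange(-4,4.01,.1)
        P=(q+k[:,None]*nn).astype(np.float32)
        v=cv2.remap(cv2.GaussianBlur(im,(0,0),.7).astype(np.float32),P[None,:,0].copy(),P[None,:,1].copy(),cv2.INTER_LINEAR)[0]
        g=np.abs(np.gradient(v,axis=0)).sum(1);r.append(k[g.argmax()])
    return np.round(r,1)
print("near scene",edge(I["scene"],"scene",[-50,-30,25],[-50,50,25],.1,.85))
print("right scene",edge(I["scene"],"scene",[-50,-30,25],[60,-30,25],.05,.95))
print("left scene",edge(I["scene"],"scene",[-50,50,25],[60,50,25],.05,.95))
print("back top",edge(I["top"],"top",[60,-30,25],[60,50,25],.1,.9))
print("near top",edge(I["top"],"top",[-50,-30,25],[-50,50,25],.1,.9))
out=[cv2.resize(I[n][Y:Y+75,X:X+100].astype(np.uint8),None,fx=4,fy=4,interpolation=cv2.INTER_CUBIC) for n,(X,Y) in {"scene":(120,190),"top":(288,152)}.items()]
cv2.imwrite("pics/a7.png",np.hstack(out))
E
```

```text
time: 14.37
position: [0.6691, 0.1291, 0.2244]
tool_rot: [-0.529, -0.475, 0.564, -0.42]
ft_force: [0.6, -0.1, -1.4]
grip_width: 0.0155
t 14.37 tilt [-0.088  0.029] turn -0.036 shift cm [ 0.43 -0.56 15.36] tip st mm [-235.2   21.5  125.5] Fst [ 0.   0.6 -1.4] w 0.0155
scene [[257.76362024 207.68544185]]
top [[261.19426701 156.52081363]]
near scene [-0.3 -0.5 -0.3 -0.5  0.2  0.5  0.3 -0.6 -0.9]
right scene [ 1.1  0.7 -0.2 -0.1  0.6  0.2  0.3  0.9  0.5]
left scene [-4.  -3.7  0.2 -0.1  0.7  0.5 -0.2  0.  -0.1]
back top [-0.8 -1.2 -1.1 -1.  -1.  -0.8 -0.8 -1.2 -0.6]
near top [-0.7 -0.5 -0.6 -0.5 -0.9 -0.4 -0.8 -0.3 -0.3][ WARN:0@2.350] global loadsave.cpp:1063 imwrite_ Unsupported depth image for selected encoder is fallbacked to CV_8U.
```

Slab unchanged and home. Returning to the cradle.

```bash
python3 -m inch '[[[0,-0.5,-1.5,-0.1,0],[0,-0.5,-1.5,-0.1,0],[0,-0.5,-1.5,-0.1,0],[0,-0.5,-1.5,-0.04,0],[0,0,0,0,0],[0,0,0,0,0]]]'
python3 -c "
from h import *
t=tipgo(0,0,130,PU)"
```

```text
time: 14.97
position: [0.6438, 0.1777, 0.2162]
tool_rot: [0.441, 0.567, -0.483, 0.501]
ft_force: [-0.7, -0.5, 0.0]
grip_width: 0.0158
t 14.97 tilt [-0.111  0.017] turn 0.002 shift cm [-0.63 -5.19 -7.11] tip st mm [ 70.5  51.1 115.9] Fst [ 0.3 -0.8  0. ] w 0.0158
```

```bash
T='from h import *
tipgo(0,0,130,PU)'
python3 -m inch '[[[0,0,0,0,0],[0,0,0,0,0],[0,0,0,0,0],[0,0,0,0,0],[0,0,0,0,0],[0,0,0,0,0]]]' >/dev/null; python3 -c "$T"
python3 -m inch '[[[-3,0,0,0,0],[-3,0,0,0,0],[3,0,0,0,0],[3,0,0,0,0],[0,0,0,0,0]]]'>/dev/null; python3 -c "$T"
python3 -m inch '[[[0,3,0,0,0],[0,3,0,0,0],[0,3,0,0,0],[0,0,0,0,0]]]'>/dev/null; python3 -c "$T"
python3 -m inch '[[[0,-1,0,0,0],[0,-1,0,0,0],[0,-1,0,0,0],[0,-1,0,0,0],[0,-1,0,0,0],[0,-1,0,0,0],[0,-1,0,0,0],[0,-1,0,0,0]]]'>/dev/null; python3 -c "$T"
```

```text
t 15.47 tilt [-0.113  0.014] turn -0.007 shift cm [-0.77 -5.15 -7.6 ] tip st mm [ 76.   49.8 114.4] Fst [ 0.   0.9 -1. ] w 0.0156
t 15.88 tilt [-0.106  0.015] turn -0.009 shift cm [-0.43 -5.43 -7.73] tip st mm [ 77.4  52.8 117.9] Fst [ 0.1 -0.6 -1.3] w 0.0158
t 16.22 tilt [-0.115  0.014] turn -0.01 shift cm [ -0.33 -14.21  -7.71] tip st mm [ 78.  140.1 108.5] Fst [ 0.7 -0.3 -1.8] w 0.0155
t 16.88 tilt [-0.119  0.013] turn -0.011 shift cm [ 0.12 -5.06 -7.74] tip st mm [ 77.8  49.6 123.1] Fst [ 0.7  0.1 -0.8] w 0.0154
```

```bash
python3 -m inch '[[[-0.3,-1.7,-3.3,0,0],[-0.3,-1.7,-3.5,0,0],[0,-1.6,-3.5,0,0],[0,0,-0.6,0,0],[0,0,0,0,0]]]'
python3 - <<'E'
from h import *
from rig import camera
t=tipgo(-31,0,100,PU)
out=[]
for n,(X,Y) in {"scene":(255,130),"top":(160,150)}.items():
    im=camera(n)[:,:,::-1].copy();cv2.imwrite(f"pics/raw6_{n}.png",im)
    im=cv2.resize(im[Y:Y+100,X:X+ 100],None,fx=4,fy=4,interpolation=cv2.INTER_CUBIC)
    u=(proj(n,t)[0]+.5-[X,Y])*4;cv2.circle(im,tuple(np.int32(u)),3,(0,255,0),1)
    for q in w(PU,[[0,0,24],[-94*S35,0,24+94*C35]]):
        cv2.circle(im,tuple(np.int32((proj(n,q)[0]+.5-[X,Y])*4)),2,(0,0,255),-1)
    out.append(im)
cv2.imwrite("pics/a7.png",np.hstack(out))
E
```

```text
time: 17.3
position: [0.5706, 0.2712, 0.245]
tool_rot: [0.441, 0.565, -0.492, 0.495]
ft_force: [0.1, 0.8, -0.6]
grip_width: 0.0157
t 17.3 tilt [-0.121  0.012] turn -0.016 shift cm [4.36 1.6  0.21] tip st mm [-32.  -10.7 145.2] Fst [-0.8  0.3 -0.6] w 0.0157
```

View pics/a7.png

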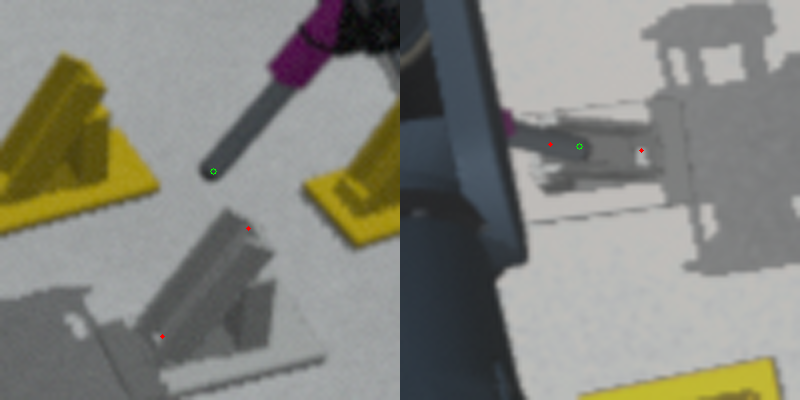

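Predicted tip is within about 0.75 px of the ball (scene crop (210,171), top crop (581,148)). The tool has picked up a 0.12 rad sideways tilt, so I'll enter the trough with just the tip at its upper end and straighten against the wall before sliding down.

```bash
python3 -m inch '[[[0.5,1.0,-0.3,0,0],[1.3,0.3,-0.3,0,0],[1.0,0.1,0,0,0],[0,0,0,0,0]]]' >/dev/null
python3 -c "
from h import *
tipgo(-40,0,92,PU)"
```

```text
t 17.73 tilt [-0.119  0.011] turn -0.022 shift cm [ 2.17 -0.1  -0.62] tip st mm [-33.2   3.4 113.3] Fst [-0.4 -0.3 -0.9] w 0.0157
```

```bash
python3 -m inch '[[[0.8,-0.1,-0.6,0,0],[0.8,0,0,0,0],[0.6,0,0,0,0],[0,0,0,0,0]]]' >/dev/null
python3 -c "
from h import *
tipgo(-42,0,88,PU)"
```

```text
t 18.07 tilt [-0.125  0.01 ] turn -0.025 shift cm [-0.22  0.13 -0.39] tip st mm [-38.2  -1.7  85.8] Fst [-0.  -0.5 -0.7] w 0.0153
```

```bash
T='from h import *
tipgo(-38,0,86,PU)'
python3 -m inch '[[[0,-0.4,0,0,0],[0,-0.4,0,0,0]]]' >/dev/null; python3 -c "$T"
python3 -m inch '[[[0,-0.4,0,0,0],[0,-0.4,0,0,0]]]' >/dev/null; python3 -c "$T"
```

```text
t 18.23 tilt [-0.115  0.011] turn -0.024 shift cm [-0.04  0.47 -0.01] tip st mm [-38.   -4.7  86.1] Fst [ 0.3  6.8 -4.5] w 0.0155
t 18.4 tilt [-0.097  0.013] turn -0.021 shift cm [ 0.17  0.46 -0.02] tip st mm [-37.8  -4.4  88.1] Fst [ 0.2  4.2 -4.6] w 0.0156
```

```bash
T='from h import *
tipgo(-38,0,86,PU)'
python3 -m inch '[[[0.1,-0.4,0,0,0],[0.1,-0.4,0,0,0],[0.1,-0.4,0,0,0]]]' >/dev/null; python3 -c "$T"
python3 -m inch '[[[0.1,-0.4,0,0,0],[0.1,-0.4,0,0,0],[0.1,-0.4,0,0,0]]]' >/dev/null; python3 -c "$T"
python3 -m inch '[[[0.1,-0.4,0,0,0],[0.1,-0.4,0,0,0],[0.1,-0.4,0,0,0]]]' >/dev/null; python3 -c "$T"
```

```text
t 18.65 tilt [-0.07   0.017] turn -0.017 shift cm [ 0.29  0.47 -0.03] tip st mm [-37.7  -4.5  89.2] Fst [ 0.2  5.3 -4.9] w 0.0155
t 18.9 tilt [-0.043  0.021] turn -0.013 shift cm [ 0.37  0.46 -0.02] tip st mm [-37.7  -4.5  89.9] Fst [-0.1  5.3 -4.6] w 0.0157
t 19.15 tilt [-0.015  0.025] turn -0.009 shift cm [ 0.45  0.44 -0.03] tip st mm [-37.6  -4.4  90.5] Fst [ 0.4  6.4 -4.8] w 0.0161
```

```bash
T='from h import *
tipgo(0,0,24,PU)'
python3 -m inch '[[[0.1,-0.35,0,0,0],[0.2,0.45,0,0,0],[0,0,0,0,0]]]' >/dev/null; python3 -c "$T"
```

```text
t 19.4 tilt [-0.008  0.027] turn -0.009 shift cm [6.48 0.15 3.96] tip st mm [-37.8  -0.9  89.8] Fst [ 0.4  0.5 -0.8] w 0.0156
```

```bash
T='from h import *
tipgo(0,0,24,PU)'
python3 -m inch '[[[1.2,0.05,0.75,0,0],[1.2,0,0.75,0,0],[1.2,0,0.75,0,0],[0,0,0,0,0]]]' >/dev/null; python3 -c "$T"
```

```text
t 19.73 tilt [-0.013  0.027] turn -0.009 shift cm [2.95 0.44 1.77] tip st mm [-16.9  -3.9  54. ] Fst [-0.4  2.1 -1.9] w 0.0154
```

```bash
T='from h import *
tipgo(0,0,24,PU)'
python3 -m inch '[[[0.9,0.4,0.6,0,0],[0.9,0.1,0.6,0,0],[0,0,0,0,0]]]' >/dev/null; python3 -c "$T"
```

```text
t 19.98 tilt [-0.016  0.027] turn -0.009 shift cm [1.1  0.07 0.57] tip st mm [-5.4 -0.5 35.2] Fst [-0.8 -0.9 -1.4] w 0.0158
```

```bash
T='from h import *
tipgo(0,0,24,PU)'
python3 -m inch '[[[0.5,0,0.3,0,0],[0.35,0,0.15,0,0],[0,0,0,0,0]]]' >/dev/null; python3 -c "$T"
python3 -m inch '[[[0.2,0,0.1,0,0],[0,0,0,0,0]]]' >/dev/null; python3 -c "$T"
```

```text
t 20.23 tilt [-0.018  0.028] turn -0.01 shift cm [0.17 0.12 0.1 ] tip st mm [-0.9 -1.2 25.7] Fst [-0.6 -0.4 -1.3] w 0.0154
t 20.4 tilt [-0.018  0.028] turn -0.01 shift cm [-0.04  0.11  0.02] tip st mm [-0.2 -1.1 23.7] Fst [ 0.4  0.1 -1.7] w 0.0153
```

```bash
python3 -m inch '[[[0,0.1,0,0,0.25],[0,0,0,0,0.35],[0,0,0,0,0.5],[0,0,0,0,0.7],[0,0,0,0,0.9],[0,0,0,0,1],[0,0,0,0,1],[0,0,0,0,1]]]' 
python3 -c "
from h import *
tipgo(0,0,24,PU)"
```

```text
time: 21.07
position: [0.5761, 0.2404, 0.1264]
tool_rot: [0.47, 0.542, -0.462, 0.521]
ft_force: [-0.2, 0.6, 0.0]
grip_width: 0.0605
t 21.07 tilt [-0.014  0.029] turn -0.009 shift cm [ 0.17 -0.16  0.1 ] tip st mm [-1.   1.6 25.7] Fst [-0.6 -0.1  0. ] w 0.0605
```

```bash
python3 -m inch '[[[0,-0.15,0,0,1],[0,0,0,0,1],[0,0,0,0,1],[-1.5,0,0,0,1],[-2.5,0,0,0,1],[-3,0,0,0,1],[-3,0,0,0,1],[-3,0,0,0,1]]]' 
python3 -m inch '[[[-3,0,0,0,1],[0,0,-4,0,1],[0,0,-4,0,1],[0,0,-4,0,1],[0,0,-4,0,1],[0,0,-4,0,1],[0,0,0,0,1],[0,0,0,0,1]]]' 
python3 - <<'E'
from h import *
from rig import camera
ims={n:camera(n)[:,:,::-1].copy() for n in("scene","top")}
for n in ims: cv2.imwrite(f"pics/f_{n}.png",ims[n])
c=lambda n,X,Y:cv2.resize(ims[n][Y:Y+75,X:X+100],None,fx=4,fy=4,interpolation=cv2.INTER_CUBIC)
cv2.imwrite("pics/final.png",np.vstack([np.hstack([c("scene",265,160),c("top",160,155)]),np.hstack([c("scene",120,193),c("top",288,152)])]))
a=cv2.imread("pics/scene0.png").astype(int);d=np.abs(a-ims["scene"]).sum(2)
print("bystander diff", {k:d[y:y+40,x:x+40].mean().round(1) for k,(x,y) in dict(green=(227,245),drop=(292,245),box=(160,268),bg=(330,300)).items()})
print(robot.get_obs()["time"],robot.get_obs()["position"])
E
```

```text
time: 21.73
position: [0.5705, 0.2351, 0.2514]
tool_rot: [0.464, 0.547, -0.468, 0.516]
ft_force: [-0.2, -0.3, 0.2]
grip_width: 0.0869
time: 22.4
position: [0.5508, 0.4394, 0.3004]
tool_rot: [0.472, 0.541, -0.463, 0.519]
ft_force: [0.0, -0.1, 0.4]
grip_width: 0.0869
bystander diff {'green': np.float64(11.5), 'drop': np.float64(12.2), 'box': np.float64(10.8), 'bg': np.float64(13.3)}
22.5 [0.5508546  0.43810495 0.30033453]
```

View pics/final.png

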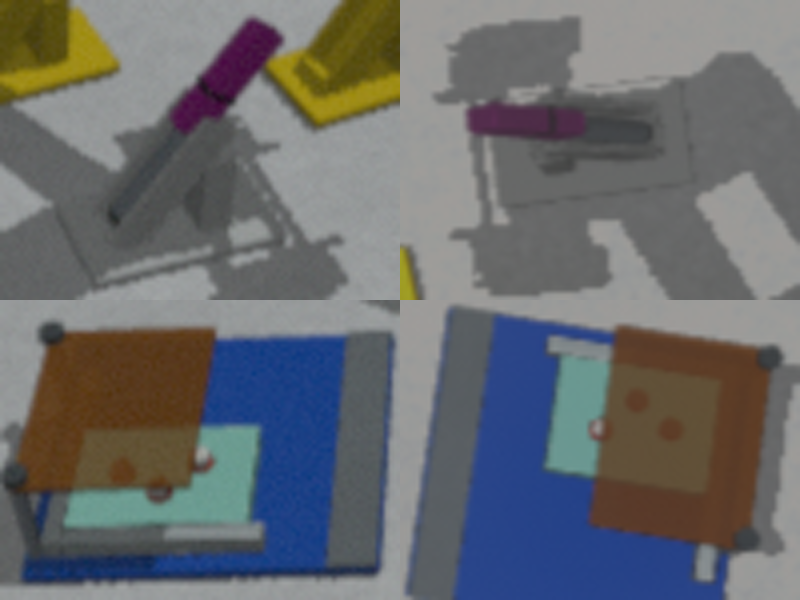

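The pusher lies in its cradle as at the start, with its handle at top crop (68-185,120). The slab sits in the corner with its near edge parallel to the deck edge (slopes 0.130 and 0.129). Bystanders differ only by noise. Handing in.

```bash
python3 -c "
from rig import robot
print(robot.hand_in())"
```

```text
the job is handed in; nothing more can be done
None
```

The slab is home against both stops, the pusher is back in its white cradle and released, and I handed in at about 22.5 s of robot time; no verdict came back.

- **Pushes:** I pressed the slab onto the back stop at about 11 N. I then slid it along onto the side stop, ending at about 13 N, with the tip reaching in from the front below the shield. Last came a confirming press of 8–10 N on the back stop.
- **Grip:** The moves can't tilt the tool, so I held the pusher with the tool vertical, and it kept its 35° lean.
- **Slab check:** After the last press, the slab edges I could measure were within about 1 px (2–3 mm) of the home position, and its near edge runs parallel to the deck edge.
- **Pusher and bystanders:** The pusher looks the same as in the first picture. The bottles and bur box differ only by image noise.
- **Disagreements:** The tip stopped at x = -58.6 mm on the first back-stop press and at -57.0 mm on the last. It stopped at y = -36 to -37 mm on the side press, where -38 mm was expected. These are about the size of the calibration error.
- **Tool tilt:** The tool picked up a sideways tilt of about 0.12 rad. I took it out by pressing the tip against the cradle wall at 4–7 N before sliding the pusher down.

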